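# Flip the blue mosaic coaster against the work board

### The job

The blue mosaic coaster needs its back finished: push it flat along the table up against the edge of the grey work board, then keep pushing so that its near side tips up and it flips over onto the board, and leave it lying flat there with the mosaic face down. Use only the fingertips: do not pinch it or lift it clear. Leave the yellow coaster, the pliers, the bead bin and the bead jar where they are.

Things in the scene. Friction and masses are not known exactly. Their poses are not given: they have to be found in the camera images.
- blue_coaster: Square wooden slab 76 x 76 x 10 mm (z), square-edged, about 60 g, blue mosaic on top, cork below. Origin: centre of the underside; z out through the mosaic. Starts on the table 7 to 32 mm short of the board's near edge, left or right, within 0.2 rad of square to it, its +x side to the board. Its sides grip a fingertip well (friction about 1): a finger pressing on a side can drag it up.
- board: Fixed grey work board, 200 (x) x 480 (y) x 6 mm thick, black binding. Origin: centre of its underside, on the table; x points away from the robot. Its near edge, facing the robot, is a straight upright step 6 mm high at x = -100 mm, along y. The flipped coaster lies on its top, at height 6 mm.
- board_edge (a point): Middle of the near edge of the work board, at the top of the step (height 6 mm); axes as the board's.
- blue_px (a point): Middle of the blue coaster's +x side, half way up its thickness.
- blue_nx (a point): Middle of the blue coaster's -x side, half way up its thickness.
- blue_py (a point): Middle of the blue coaster's +y side, half way up its thickness.
- blue_ny (a point): Middle of the blue coaster's -y side, half way up its thickness.
- yellow_coaster: A second coaster of the same size with a yellow mosaic, lying on the table beside the blue one, 0.12 to 0.34 m along the edge; to be left alone. Origin at the centre of its underside.
- pliers: Jewellery pliers with red handles, 115 mm long, 50 mm wide, 13 mm high, lying on the far half of the board; to be left alone. Origin near the pivot at its underside.
- bead_bin: Open red bead bin, 75 x 60 x 40 mm, standing on the far half of the board; to be left alone. Origin at the centre of its underside.
- bead_jar: Small clear jar with a white cap, 48 mm across, 50 mm high, standing on the far half of the board; to be left alone. Origin at the centre of its underside.
Things that resemble listed ones, but are neither listed nor needed, are in the scene too. Leave any green look-alike of the blue_coaster alone.

How it is judged:
By the outcome, as a careful person would: the job done as asked, in the order asked, and still so for the second after the job is handed in, with the robot touching nothing.
It also fails if it takes over 48 s, if anything falls off the work surface, if the arm or the gripper's body presses on something with over 40 N, if the wrist force passes 120 N, or if a joint passes its speed limit or range.

### The arm

A 6-joint arm with a two-finger parallel gripper is mounted at the origin on the work surface. World frame = base frame: x ahead of the robot, y to its left, z up, the work surface at z = 0. Lengths are in m, angles in rad, forces in N, time in s.
With the tool pointing down it reaches from about 0.35 to 0.775 m from the base axis. Payload 5.5 kg.
Tool frame: the origin (TCP) lies on the centre line of the jaws, within the pads' length; the fingertips stand 8 mm ahead of it and the grasp point (between the pads) lies 11 mm behind it; z points along the fingers, y is the direction in which the jaws open and shut (so a half turn about z gives the same grasp; the last joint's range is limited). The gripper opens to 85 mm and grips with 20 to 120 N. Pads are 22 mm wide; open, the fingers measure 114 mm over their backs; the gripper's body (76 mm by 85 mm) begins 54 mm behind the grasp point. The pads swing forward as they close: fully open they stand 13 mm farther back than shut.
Start: joints at [1.162, 0.313, 0.046, 1.304, 0, 1.431], TCP at [0.153, 0.554, 0.239] pointing down, gripper open.
Joint ranges: [-2.76, 2.76], [-0.86, 1.69], [-1.03, 1.26], [-2.2, 2.34], [-1.47, 1.5], [-3.14, 3.14]. Speed limits (rad/s): [2.57, 2.57, 3.14, 3.14, 3.14, 3.14].

### API

Orientations are given as a unit quaternion [w, x, y, z].
In Python, from workcell import env gives the robot as it stands. The module is installed in compiled form; this text tells all that it offers.
- The arm moves only by the tool play_rows, never from a script. Its argument "steps" is a list of rows, each an object with "claw": the closure in counts, from 0 (fully open) to 255 (shut); "dp": the shift along the tool's x, y, z in m, a list of three; "angular": the turn, a rotation vector about the tool's x, y, z in degrees, a list of three. In form: [{"claw": claw, "dp": [dx, dy, dz], "angular": [wx, wy, wz]}, ...]. A call has exactly 8 rows; each row shifts and turns the commanded pose from where the row before left it, along the tool's axes as they then stand; what a row does not reach is not made up. A row lasts 1/12 s, in which the tool goes at most 41.7 mm and 7.16 degrees, less where a joint would pass 70% of its speed; a pose out of reach is approached as far as the arm can. A call is refused whole if a number of a shift passes 0.0417 or a number of a turn 7.16, either way. A call with a gripper value outside its range is refused whole. The fingers move at their own pace and stop on an object; "force" is the grip in N (left out, the last holds). Time passes only in rows, so rows that do not move let the fingers close, or fill a call up. It gives the time, the measured TCP pose, the force and the opening at its end, in the units of the state.
- env.get_state(): the state, without advancing time (a new reading comes with each control period).
- env.read_camera(name): name is "scene" or "side" or "wrist"; returns (picture, depth): 420x560x3 uint8, red, green, blue; 420x560 float32, m along the optical axis (not along the pixel's ray), 0 where there is no reading.
- env.calibration(name): a dict with "fx", "fy", "cx", "cy" (pixels), "k1" (the pictures are not rectified: a ray, as slopes to the right and down, at radius r is drawn at 1 + k1 r^2 times it, then the intrinsics apply), "world_from_camera" (4x4, takes a point from camera to world coordinates); the wrist camera has in their place "hand_eye" (4x4, takes a point from camera to tool coordinates, whose origin is the TCP and whose axes are the flange's). Camera axes: x right, y down, z forward; pixel columns grow to the right and rows downward; lengths in m; the calibration is good to about 2 mm. A picture is of the moment at which its call begins: read the wrist's pose just before it. calibration takes no time and is no camera call.
- env.hand_in(): hands the job in, once; it reports no verdict.
The state is a dict: "clock": time; "joint_pos": joint angles; "qvel": joint speeds; "tau": joint torques, N m; "tcp_pos": TCP position; "orientation": TCP orientation; "wrist_force": force on the tool from outside, world axes, zero at the start; "ft_torque": the same for the moment, N m; "finger_gap": finger opening in m.
Only numpy, scipy, OpenCV 4.12 (cv2) and the standard library are available. Lean on these libraries where they do the work, as an engineer would, in place of code of your own. Each camera call takes 0.05 s, during which the arm holds its last target. There are 200 camera calls.

## Working session

There is one attempt and no reset: what is moved stays moved. The work goes in short steps, Python scripts to look and compute and a tool call to move; the robot and the scene stay as the last step left them, time stands still between calls to the robot, and variables do not carry over. Pictures are saved under pics/ and viewed, about 8 in all and at most 12, crops included, and the job is handed in when it is done.

Besides the shell and the picture viewer there is one more tool, called after "Emit:" in YAML: its name, and indented under it one key for each argument. play_rows: Moves the arm, as the interface text tells. Its arguments: {"type":"object","properties":{"steps":{"type":"array","items":{"type":"object","properties":{"claw":{"type":"number"},"dp":{"type":"array","items":{"type":"number"}},"angular":{"type":"array","items":{"type":"number"}}}}},"force":{"type":"number"}},"required":["steps"]}

```bash
mkdir -p pics
cat > h.py <<'E'
import numpy as np, cv2
from workcell import env
from scipy.spatial.transform import Rotation as R
def look(cam,fn):
    s=env.get_state(); im,d=env.read_camera(cam); c=env.calibration(cam)
    if 'world_from_camera' in c: T=np.array(c['world_from_camera'])
    else:
        q=s['orientation']; W=np.eye(4); W[:3,:3]=R.from_quat([q[1],q[2],q[3],q[0]]).as_matrix(); W[:3,3]=s['tcp_pos']; T=W@np.array(c['hand_eye'])
    np.savez(f'{cam}.npz',im=im,d=d,T=T,k=[c['fx'],c['fy'],c['cx'],c['cy'],c['k1']])
    if fn: cv2.imwrite('pics/'+fn,im[:,:,::-1])
    return im,d
def pts(cam,uv,z=None):
    f=np.load(f'{cam}.npz'); fx,fy,cx,cy,k1=f['k']; T=f['T']
    K=np.array([[fx,0,cx],[0,fy,cy],[0,0,1]])
    uv=np.array(uv,float).reshape(-1,2)
    n=cv2.undistortPoints(uv[:,None],K,np.array([k1,0,0,0,0.]))[:,0]
    r=np.c_[n,np.ones(len(n))]
    if z is None:
        dd=np.array([f['d'][int(round(v)),int(round(u))] for u,v in uv]); return (r*dd[:,None])@T[:3,:3].T+T[:3,3]
    w=r@T[:3,:3].T; return T[:3,3]+w*((z-T[2,3])/w[:,2:3])
E
python3 - <<'E'
from h import *
for c in('scene','side'): look(c,c+'0.png'); print(np.load(c+'.npz')['T'].round(3))
print(env.get_state())
E
```

```text
[[-0.842  0.295 -0.453  1.035]
 [ 0.54   0.479 -0.692  0.726]
 [ 0.013 -0.827 -0.562  0.58 ]
 [ 0.     0.     0.     1.   ]]
[[ 0.824 -0.416  0.384  0.315]
 [-0.567 -0.603  0.562 -0.379]
 [-0.002 -0.68  -0.733  0.568]
 [ 0.     0.     0.     1.   ]]
{'clock': 0.1, 'joint_pos': array([1.16236652e+00, 3.13922250e-01, 4.50816996e-02, 1.30360109e+00,
       3.01596497e-05, 1.43116571e+00]), 'qvel': array([ 0.00187914, -0.00095005,  0.00360435,  0.00154275, -0.00064013,
        0.00079067]), 'tau': array([ 1.67211983e-03, -4.81723917e+01,  2.99245155e+01,  1.27315085e-02,
       -1.74431839e-04,  1.34783772e-05]), 'tcp_pos': array([0.15254357, 0.55393327, 0.23849532]), 'orientation': array([-2.37138743e-04,  1.33995309e-01,  9.90981624e-01, -7.87879594e-04]), 'wrist_force': array([0.30185141, 0.68247833, 0.53748595]), 'ft_torque': array([ 0.08208445, -0.002409  ,  0.03155484]), 'finger_gap': 0.08519426332067599}
```

View pics/scene0.png

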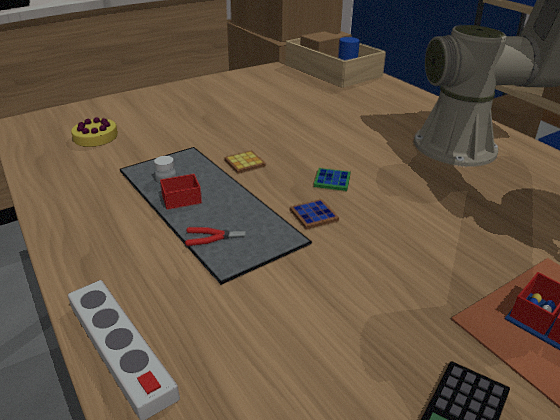

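View pics/side0.png

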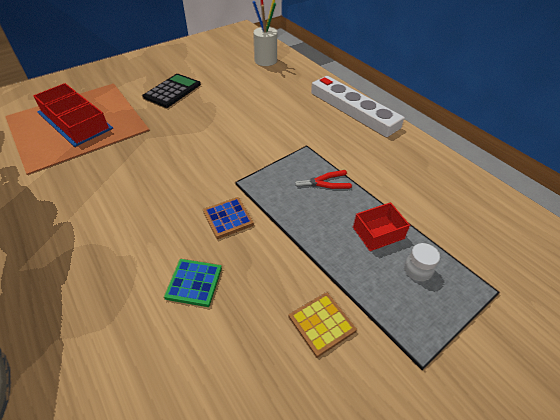

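The blue coaster with the brown rim is at side (228,218) and scene (314,213). The green-rimmed look-alike is at side (193,282). The board's near edge runs in the side view from (236,183) to (421,366).

Run:
```python
from h import *
im=cv2.imread('pics/side0.png'); a=cv2.resize(im[170:310,155:295],(560,560),interpolation=cv2.INTER_CUBIC); cv2.imwrite('pics/c1.png',a)
print(pts('side',[[236,183],[421,366]],.006))
print('scene',pts('scene',[[194,149],[310,241]],.006))
b=pts('side',[[228,218]]);print(b)
```

```text
[[ 0.5746046   0.13331467  0.006     ]
 [ 0.60102114 -0.33610234  0.006     ]]
scene [[ 0.60571875 -0.3274701   0.006     ]
 [ 0.57752663  0.13664229  0.006     ]]
[[0.51123233 0.0563444  0.01041463]]
```

View pics/c1.png

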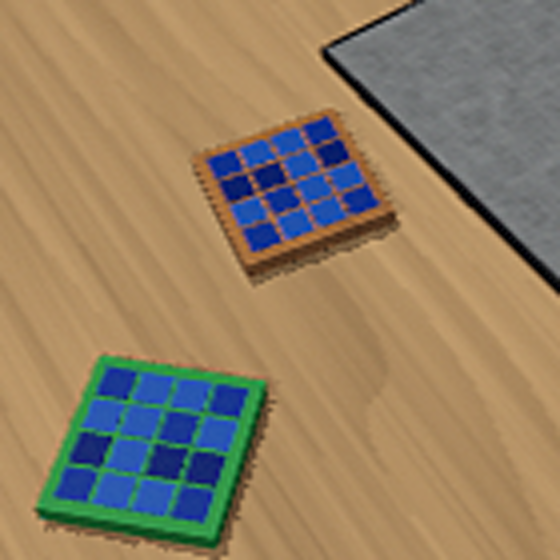

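Blue top corners in the crop: (197,157), (337,111), (397,215), (252,267).

Run:
```python
from h import *
c=np.array([[197,157],[337,111],[397,215],[252,267]])/4+[154.6,169.6]
p=pts('side',c,.010);print(p.round(4)); m=p.mean(0);print(m)
for i in range(4): v=p[(i+1)%4]-p[i]; print(np.hypot(*v[:2]),np.degrees(np.arctan2(v[1],v[0])))
g=pts('side',np.array([[103,355],[267,380],[216,542],[40,510]])/4+[154.6,169.6],.01);print('green',g.round(4))
a=np.array([.5746,.1333]);b=np.array([.601,-.3361]);a2=np.array([.5775,.1366]);b2=np.array([.6057,-.3275])
for A,B in((a,b),(a2,b2)):
  t=(B-A)/np.linalg.norm(B-A); n=np.array([-t[1],t[0]]); print('edge normal',n,np.degrees(np.arctan2(n[1],n[0])),[(float((q[:2]-A)@n),float((q[:2]-A)@t)) for q in p])
# scene refine with blue seg
im=np.load('scene.npz')['im'];hsv=cv2.cvtColor(im,cv2.COLOR_RGB2HSV)
m=cv2.inRange(hsv,(110,100,40),(130,255,255)); m[:195]=0;m[235:]=0;m[:,:285]=0;m[:,345:]=0
M=cv2.moments(m,True);print(pts('scene',[[M['m10']/M['m00'],M['m01']/M['m00']]],.01))
print(env.get_state()['tcp_pos'])
```

```text
[[0.4843 0.1037 0.01  ]
 [0.5564 0.0912 0.01  ]
 [0.5449 0.0175 0.01  ]
 [0.4737 0.0294 0.01  ]]
[0.51482587 0.06046554 0.01      ]
0.07317118151701713 -9.773796527974993
0.07459870006124855 -98.92376767187245
0.07215822122849977 170.54298650345373
0.07501942685650316 81.84613656484683
green [[ 0.3968  0.0241  0.01  ]
 [ 0.4493 -0.0278  0.01  ]
 [ 0.3954 -0.0825  0.01  ]
 [ 0.3437 -0.0298  0.01  ]]
edge normal [0.99842216 0.05615327] 3.219038608856459 [(-0.09179735999083906, 0.024518504412809734), (-0.020499493350891854, 0.0409695231407965), (-0.03619125654060487, 0.1138991784178242), (-0.1065907183788508, 0.09806489081949916)]
edge normal [0.99815904 0.0606509 ] 3.477174910322916 [(-0.09500170108157038, 0.02722271692897561), (-0.023778675032679355, 0.043994787911274105), (-0.03979884990115447, 0.11685300672021565), (-0.11012625883309293, 0.1007017082033466)]
[[0.51621284 0.06377164 0.01      ]]
[0.15254357 0.55393327 0.23849532]
```

```bash
cat > plan.py <<'E'
import json,os
from h import *
A=np.radians(3.35); n=np.array([np.cos(A),np.sin(A),0]); t=np.array([-np.sin(A),np.cos(A),0]); E=np.array([.580,.062,0])
B=np.c_[-n,t,[0,0,-1]]           # tool axes, untilted
TIP=np.array([-.011,0,.008])     # front lower fingertip edge, tool frame
def rm(q): return R.from_quat([q[1],q[2],q[3],q[0]])
def cur():
    s=env.get_state(); return np.array(s['tcp_pos']),rm(s['orientation'])
def tipst(p,r):
    q=p+r.apply(TIP)-E; return np.array([q@n,q@t,q[2]])*1000
def load():
    if os.path.exists('cmd.json'):
        c=json.load(open('cmd.json')); return np.array(c['p']),R.from_quat(c['q'])
    return cur()
def plan(wps,claw):
    """wps: list of (s,t,z mm of tip, tilt deg, rows)"""
    p,r=load(); out=[]
    for s,tt,z,tilt,N in wps:
        r1=R.from_matrix(B)*R.from_rotvec([0,np.radians(tilt),0])
        p1=E+n*s/1e3+t*tt/1e3+[0,0,z/1e3]-r1.apply(TIP); p0,r0=p,r; rv=(r0.inv()*r1).as_rotvec()
        for i in range(1,N+1):
            pt=p0+(p1-p0)*i/N; rt=r0*R.from_rotvec(rv*i/N)
            dp=r.inv().apply(pt-p).round(4); w=np.degrees((r.inv()*rt).as_rotvec()).round(2)
            out.append({"claw":claw,"dp":dp.tolist(),"angular":w.tolist()})
            p=p+r.apply(dp); r=r*R.from_rotvec(np.radians(w))
    json.dump({'p':p.tolist(),'q':r.as_quat().tolist()},open('cmd.json','w'))
    print(len(out)); 
    for k in range(0,len(out),8): print(json.dumps(out[k:k+8]))
def st():
    p,r=cur(); print('tip s,t,z',tipst(p,r).round(1)); s=env.get_state(); print(s['clock'],s['wrist_force'].round(2),s['finger_gap'])
E
python3 - <<'E'
from plan import *
c=np.array([.5155,.062,0])-E; print('centre s,t',c@n,c@t); st()
plan([(-140,3,150,0,21),(-140,3,40,0,3)],165)
E
```

```text
centre s,t -0.06438978255415406 0.003769071852426895
tip s,t,z [-387.6  512.5  230.5]
0.1 [0.3  0.68 0.54] 0.08519426332067599
24
[{"claw": 165, "dp": [-0.019, -0.0193, 0.0039], "angular": [-0.0, -0.0, -0.89]}, {"claw": 165, "dp": [-0.0187, -0.0197, 0.0038], "angular": [-0.01, -0.0, -0.9]}, {"claw": 165, "dp": [-0.0184, -0.0199, 0.0039], "angular": [-0.0, -0.0, -0.89]}, {"claw": 165, "dp": [-0.018, -0.0202, 0.0038], "angular": [-0.01, -0.01, -0.89]}, {"claw": 165, "dp": [-0.0178, -0.0205, 0.0039], "angular": [-0.0, 0.0, -0.89]}, {"claw": 165, "dp": [-0.0174, -0.0208, 0.0038], "angular": [-0.01, 0.0, -0.9]}, {"claw": 165, "dp": [-0.0171, -0.021, 0.0039], "angular": [0.0, 0.0, -0.89]}, {"claw": 165, "dp": [-0.0168, -0.0213, 0.0038], "angular": [-0.0, -0.0, -0.89]}]
[{"claw": 165, "dp": [-0.0164, -0.0216, 0.0039], "angular": [-0.01, -0.0, -0.9]}, {"claw": 165, "dp": [-0.0161, -0.0218, 0.0038], "angular": [-0.0, -0.0, -0.89]}, {"claw": 165, "dp": [-0.0158, -0.0221, 0.0039], "angular": [-0.01, -0.01, -0.89]}, {"claw": 165, "dp": [-0.0154, -0.0223, 0.0038], "angular": [-0.0, 0.0, -0.89]}, 
[... 233 characters left out ...]
9]}, {"claw": 165, "dp": [-0.014, -0.0232, 0.0038], "angular": [-0.01, -0.0, -0.9]}]
[{"claw": 165, "dp": [-0.0136, -0.0235, 0.0039], "angular": [-0.0, -0.0, -0.89]}, {"claw": 165, "dp": [-0.0133, -0.0236, 0.0038], "angular": [-0.01, -0.01, -0.89]}, {"claw": 165, "dp": [-0.0129, -0.0239, 0.0038], "angular": [-0.0, 0.0, -0.9]}, {"claw": 165, "dp": [-0.0125, -0.024, 0.0039], "angular": [-0.01, 0.0, -0.89]}, {"claw": 165, "dp": [-0.0121, -0.0243, 0.0038], "angular": [0.0, 0.0, -0.89]}, {"claw": 165, "dp": [-0.0, 0.0, 0.0367], "angular": [0.0, 0.0, -0.0]}, {"claw": 165, "dp": [-0.0, 0.0, 0.0366], "angular": [0.0, 0.0, -0.0]}, {"claw": 165, "dp": [-0.0, 0.0, 0.0367], "angular": [0.0, 0.0, -0.0]}]
```

Emit:
play_rows:
  steps:
    - {"claw": 165, "dp": [-0.018, -0.02, 0.004], "angular": [0, 0, -0.9]}
    - {"claw": 165, "dp": [-0.018, -0.02, 0.004], "angular": [0, 0, -0.9]}
    - {"claw": 165, "dp": [-0.018, -0.02, 0.004], "angular": [0, 0, -0.9]}
    - {"claw": 165, "dp": [-0.018, -0.02, 0.004], "angular": [0, 0, -0.9]}
    - {"claw": 165, "dp": [-0.018, -0.02, 0.004], "angular": [0, 0, -0.9]}
    - {"claw": 165, "dp": [-0.018, -0.02, 0.004], "angular": [0, 0, -0.9]}
    - {"claw": 165, "dp": [-0.017, -0.021, 0.004], "angular": [0, 0, -0.9]}
    - {"claw": 165, "dp": [-0.017, -0.021, 0.004], "angular": [0, 0, -0.9]}
  force: 60

```text
clock: 0.77
tcp_pos: [0.2573, 0.3646, 0.2068]
orientation: [-0.0, 0.071, 0.997, -0.0]
wrist_force: [0.6, 0.1, -0.1]
finger_gap: 0.0301
```

Emit:
play_rows:
  steps:
    - {"claw": 165, "dp": [-0.016, -0.022, 0.004], "angular": [0, 0, -0.9]}
    - {"claw": 165, "dp": [-0.016, -0.022, 0.004], "angular": [0, 0, -0.9]}
    - {"claw": 165, "dp": [-0.016, -0.022, 0.004], "angular": [0, 0, -0.9]}
    - {"claw": 165, "dp": [-0.015, -0.022, 0.004], "angular": [0, 0, -0.9]}
    - {"claw": 165, "dp": [-0.015, -0.022, 0.004], "angular": [0, 0, -0.9]}
    - {"claw": 165, "dp": [-0.015, -0.023, 0.004], "angular": [0, 0, -0.9]}
    - {"claw": 165, "dp": [-0.014, -0.023, 0.004], "angular": [0, 0, -0.9]}
    - {"claw": 165, "dp": [-0.014, -0.023, 0.004], "angular": [0, 0, -0.9]}

```text
clock: 1.43
tcp_pos: [0.362, 0.1756, 0.1749]
orientation: [-0.0, 0.008, 1.0, -0.0]
wrist_force: [0.5, -0.1, 0.7]
finger_gap: 0.0303
```

Emit:
play_rows:
  steps:
    - {"claw": 165, "dp": [-0.013, -0.024, 0.004], "angular": [0, 0, -0.9]}
    - {"claw": 165, "dp": [-0.013, -0.024, 0.004], "angular": [0, 0, -0.9]}
    - {"claw": 165, "dp": [-0.012, -0.024, 0.004], "angular": [0, 0, -0.9]}
    - {"claw": 165, "dp": [-0.012, -0.024, 0.004], "angular": [0, 0, -0.9]}
    - {"claw": 165, "dp": [-0.012, -0.024, 0.004], "angular": [0, 0, -0.9]}
    - {"claw": 165, "dp": [0, 0, 0.035], "angular": [0, 0, 0]}
    - {"claw": 165, "dp": [0, 0, 0.03], "angular": [0, 0, 0]}
    - {"claw": 165, "dp": [0, 0, 0], "angular": [0, 0, 0]}

```text
clock: 2.1
tcp_pos: [0.4214, 0.0573, 0.0856]
orientation: [-0.005, -0.03, 1.0, 0.0]
wrist_force: [-1.4, -0.8, -0.3]
finger_gap: 0.0301
```

```bash
rm cmd.json
python3 - <<'E'
from plan import *
st(); look('wrist','w1.png'); look('side','s1.png')
plan([(-135,3,20,0,8)],165)
E
```

```text
tip s,t,z [-147.7    4.6   77.5]
2.1 [-1.38 -0.79 -0.25] 0.030080586969018594
8
[{"claw": 165, "dp": [-0.0013, -0.0002, 0.0077], "angular": [0.0, -0.03, 0.02]}, {"claw": 165, "dp": [-0.0012, -0.0003, 0.0077], "angular": [0.01, -0.02, 0.02]}, {"claw": 165, "dp": [-0.0013, -0.0002, 0.0077], "angular": [0.0, -0.03, 0.01]}, {"claw": 165, "dp": [-0.0012, -0.0003, 0.0077], "angular": [0.01, -0.03, 0.02]}, {"claw": 165, "dp": [-0.0013, -0.0002, 0.0078], "angular": [-0.0, -0.02, 0.02]}, {"claw": 165, "dp": [-0.0012, -0.0003, 0.0077], "angular": [0.0, -0.03, 0.02]}, {"claw": 165, "dp": [-0.0013, -0.0002, 0.0077], "angular": [0.01, -0.02, 0.01]}, {"claw": 165, "dp": [-0.0012, -0.0003, 0.0077], "angular": [0.0, -0.03, 0.02]}]
```

View pics/s1.png

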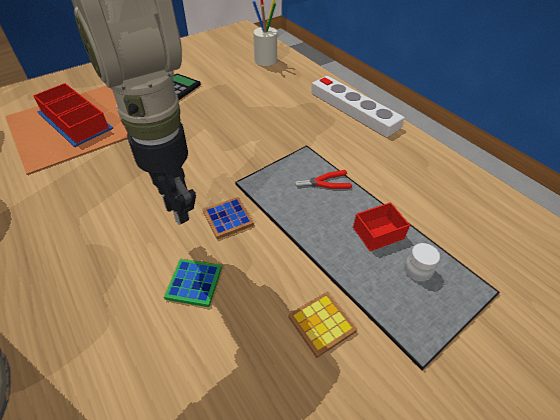

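Emit:
play_rows:
  steps:
    - {"claw": 165, "dp": [0, 0, 0.012], "angular": [0, 0, 0]}
    - {"claw": 165, "dp": [0, 0, 0.012], "angular": [0, 0, 0]}
    - {"claw": 165, "dp": [0, 0, 0.012], "angular": [0, 0, 0]}
    - {"claw": 165, "dp": [0, 0, 0.012], "angular": [0, 0, 0]}
    - {"claw": 165, "dp": [0, 0, 0.012], "angular": [0, 0, 0]}
    - {"claw": 165, "dp": [0, 0, 0.01], "angular": [0, 0, 0]}
    - {"claw": 165, "dp": [0, 0, 0.002], "angular": [0, 0, 0]}
    - {"claw": 165, "dp": [0, 0, 0], "angular": [0, 0, 0]}

```text
clock: 2.87
tcp_pos: [0.4263, 0.0581, 0.0193]
orientation: [0.001, -0.031, 1.0, -0.0]
wrist_force: [-0.1, 0.3, 0.2]
finger_gap: 0.0301
```

Emit:
play_rows:
  steps:
    - {"claw": 165, "dp": [0, 0, 0.001], "angular": [0, 0, 0]}
    - {"claw": 165, "dp": [0, 0, 0.001], "angular": [0, 0, 0]}
    - {"claw": 165, "dp": [0, 0, 0], "angular": [0, 0, 0]}
    - {"claw": 165, "dp": [0, 0, 0.001], "angular": [0, 0, 0]}
    - {"claw": 165, "dp": [0, 0, 0], "angular": [0, 0, 0]}
    - {"claw": 165, "dp": [0, 0, 0], "angular": [0, 0, 0]}
    - {"claw": 165, "dp": [0, 0, 0], "angular": [0, 0, 0]}
    - {"claw": 165, "dp": [0, 0, 0], "angular": [0, 0, 0]}

```text
clock: 3.53
tcp_pos: [0.4256, 0.0578, 0.0153]
orientation: [0.0, -0.03, 1.0, 0.0]
wrist_force: [-0.5, -0.1, 0.6]
finger_gap: 0.03
```

Emit:
play_rows:
  steps:
    - {"claw": 165, "dp": [0, 0, 0.001], "angular": [0, 0, 0]}
    - {"claw": 165, "dp": [0, 0, 0.001], "angular": [0, 0, 0]}
    - {"claw": 165, "dp": [0, 0, 0.001], "angular": [0, 0, 0]}
    - {"claw": 165, "dp": [0, 0, 0.001], "angular": [0, 0, 0]}
    - {"claw": 165, "dp": [0, 0, 0], "angular": [0, 0, 0]}
    - {"claw": 165, "dp": [0, 0, 0], "angular": [0, 0, 0]}
    - {"claw": 165, "dp": [0, 0, 0], "angular": [0, 0, 0]}
    - {"claw": 165, "dp": [0, 0, 0], "angular": [0, 0, 0]}

```text
clock: 4.2
tcp_pos: [0.4257, 0.0578, 0.0113]
orientation: [0.0, -0.031, 1.0, 0.0]
wrist_force: [0.0, 0.2, 0.2]
finger_gap: 0.0304
```

Emit:
play_rows:
  steps:
    - {"claw": 165, "dp": [0, 0, 0.001], "angular": [0, 0, 0]}
    - {"claw": 165, "dp": [0, 0, 0.001], "angular": [0, 0, 0]}
    - {"claw": 165, "dp": [0, 0, 0.001], "angular": [0, 0, 0]}
    - {"claw": 165, "dp": [0, 0, 0], "angular": [0, 0, 0]}
    - {"claw": 165, "dp": [0, 0, 0], "angular": [0, 0, 0]}
    - {"claw": 165, "dp": [0, 0, 0], "angular": [0, 0, 0]}
    - {"claw": 165, "dp": [0, 0, 0], "angular": [0, 0, 0]}
    - {"claw": 165, "dp": [0, 0, 0], "angular": [0, 0, 0]}

```text
clock: 4.87
tcp_pos: [0.4257, 0.0578, 0.0083]
orientation: [0.0, -0.031, 1.0, 0.0]
wrist_force: [-0.1, -0.7, 0.5]
finger_gap: 0.0299
```

Emit:
play_rows:
  steps:
    - {"claw": 165, "dp": [0, 0, 0.001], "angular": [0, 0, 0]}
    - {"claw": 165, "dp": [0, 0, 0.001], "angular": [0, 0, 0]}
    - {"claw": 165, "dp": [0, 0, 0], "angular": [0, 0, 0]}
    - {"claw": 165, "dp": [0, 0, 0], "angular": [0, 0, 0]}
    - {"claw": 165, "dp": [0, 0, 0], "angular": [0, 0, 0]}
    - {"claw": 165, "dp": [0, 0, 0], "angular": [0, 0, 0]}
    - {"claw": 165, "dp": [0, 0, 0], "angular": [0, 0, 0]}
    - {"claw": 165, "dp": [0, 0, 0], "angular": [0, 0, 0]}

```text
clock: 5.53
tcp_pos: [0.4258, 0.0578, 0.0075]
orientation: [0.0, -0.031, 1.0, -0.0]
wrist_force: [-5.4, 0.0, 15.3]
finger_gap: 0.0301
```

Emit:
play_rows:
  steps:
    - {"claw": 165, "dp": [0, 0, 0.001], "angular": [0, 0, 0]}
    - {"claw": 165, "dp": [0, 0, 0.001], "angular": [0, 0, 0]}
    - {"claw": 165, "dp": [0, 0, 0], "angular": [0, 0, 0]}
    - {"claw": 165, "dp": [0, 0, 0], "angular": [0, 0, 0]}
    - {"claw": 165, "dp": [0, 0, 0], "angular": [0, 0, 0]}
    - {"claw": 165, "dp": [0, 0, 0], "angular": [0, 0, 0]}
    - {"claw": 165, "dp": [0, 0, 0], "angular": [0, 0, 0]}
    - {"claw": 165, "dp": [0, 0, 0], "angular": [0, 0, 0]}

```text
clock: 6.2
tcp_pos: [0.4259, 0.0578, 0.0074]
orientation: [0.001, -0.031, 1.0, -0.0]
wrist_force: [-11.5, -0.0, 39.3]
finger_gap: 0.03
```

Emit:
play_rows:
  steps:
    - {"claw": 165, "dp": [0, 0, -0.008], "angular": [0, 0, 0]}
    - {"claw": 165, "dp": [-0.006, 0, 0], "angular": [0, 0, 0]}
    - {"claw": 165, "dp": [-0.006, 0, 0], "angular": [0, 0, 0]}
    - {"claw": 165, "dp": [-0.006, 0, 0], "angular": [0, 0, 0]}
    - {"claw": 165, "dp": [-0.006, 0, 0], "angular": [0, 0, 0]}
    - {"claw": 165, "dp": [-0.005, 0, 0], "angular": [0, 0, 0]}
    - {"claw": 165, "dp": [-0.004, 0, 0], "angular": [0, 0, 0]}
    - {"claw": 165, "dp": [-0.004, 0, 0], "angular": [0, 0, 0]}

```text
clock: 6.87
tcp_pos: [0.4628, 0.0601, 0.0118]
orientation: [-0.0, -0.031, 1.0, 0.0]
wrist_force: [-0.3, -0.2, 0.3]
finger_gap: 0.0301
```

Emit:
play_rows:
  steps:
    - {"claw": 165, "dp": [-0.003, 0, 0], "angular": [0, 0, 0]}
    - {"claw": 165, "dp": [-0.003, 0, 0], "angular": [0, 0, 0]}
    - {"claw": 165, "dp": [-0.003, 0, 0], "angular": [0, 0, 0]}
    - {"claw": 165, "dp": [-0.003, 0, 0], "angular": [0, 0, 0]}
    - {"claw": 165, "dp": [-0.003, 0, 0], "angular": [0, 0, 0]}
    - {"claw": 165, "dp": [-0.003, 0, 0], "angular": [0, 0, 0]}
    - {"claw": 165, "dp": [-0.002, 0, 0], "angular": [0, 0, 0]}
    - {"claw": 165, "dp": [-0.002, 0, 0], "angular": [0, 0, 0]}

```text
clock: 7.53
tcp_pos: [0.4847, 0.0614, 0.0123]
orientation: [0.0, -0.031, 1.0, 0.0]
wrist_force: [-0.4, 0.4, 0.5]
finger_gap: 0.0299
```

Run:
```python
from plan import *
st(); im,_=look('side',None); cv2.imwrite('pics/s2.png',cv2.resize(im[130:290,130:330],(800,640))[:600,:,::-1])
```

```text
tip s,t,z [-84.2   5.    4.3]
7.5333 [-0.39  0.44  0.46] 0.029918311954306942
```

View pics/s2.png

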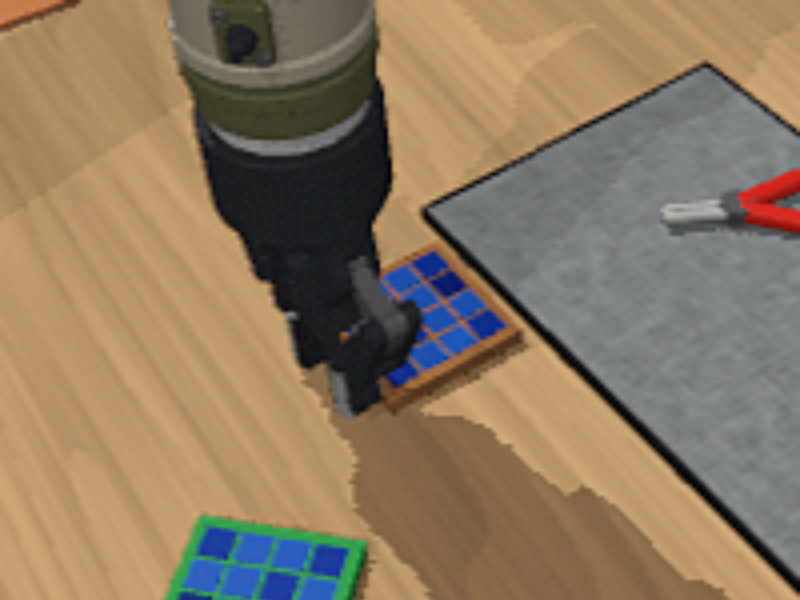

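The coaster's front side runs parallel to the board edge at crop (430,245) to (520,335), a few mm short of it. Both fingers are on its near side.

Emit:
play_rows:
  steps:
    - {"claw": 165, "dp": [-0.0015, 0, 0], "angular": [0, 0, 0]}
    - {"claw": 165, "dp": [-0.0015, 0, 0], "angular": [0, 0, 0]}
    - {"claw": 165, "dp": [-0.001, 0, 0], "angular": [0, 0, 0]}
    - {"claw": 165, "dp": [-0.001, 0, 0], "angular": [0, 0, 0]}
    - {"claw": 165, "dp": [0, 0, 0], "angular": [0, 0, 0]}
    - {"claw": 165, "dp": [0, 0, 0], "angular": [0, 0, 0]}
    - {"claw": 165, "dp": [0, 0, 0], "angular": [0, 0, 0]}
    - {"claw": 165, "dp": [0, 0, 0], "angular": [0, 0, 0]}

```text
clock: 8.25
tcp_pos: [0.4895, 0.0617, 0.0123]
orientation: [0.0, -0.031, 1.0, 0.0]
wrist_force: [0.4, -0.2, 1.5]
finger_gap: 0.0305
```

Emit:
play_rows:
  steps:
    - {"claw": 165, "dp": [-0.001, 0, 0], "angular": [0, 0, 0]}
    - {"claw": 165, "dp": [-0.001, 0, 0], "angular": [0, 0, 0]}
    - {"claw": 165, "dp": [0, 0, 0], "angular": [0, 0, 0]}
    - {"claw": 165, "dp": [0, 0, 0], "angular": [0, 0, 0]}
    - {"claw": 165, "dp": [0, 0, 0], "angular": [0, 0, 0]}
    - {"claw": 165, "dp": [0, 0, 0], "angular": [0, 0, 0]}
    - {"claw": 165, "dp": [0, 0, 0], "angular": [0, 0, 0]}
    - {"claw": 165, "dp": [0, 0, 0], "angular": [0, 0, 0]}

```text
clock: 8.92
tcp_pos: [0.4915, 0.0618, 0.0123]
orientation: [0.0, -0.031, 1.0, 0.0]
wrist_force: [-0.6, 0.6, 0.1]
finger_gap: 0.0301
```

Tip s is now about -77.4, still free.

Emit:
play_rows:
  steps:
    - {"claw": 165, "dp": [-0.001, 0, 0], "angular": [0, 0, 0]}
    - {"claw": 165, "dp": [-0.001, 0, 0], "angular": [0, 0, 0]}
    - {"claw": 165, "dp": [0, 0, 0], "angular": [0, 0, 0]}
    - {"claw": 165, "dp": [0, 0, 0], "angular": [0, 0, 0]}
    - {"claw": 165, "dp": [0, 0, 0], "angular": [0, 0, 0]}
    - {"claw": 165, "dp": [0, 0, 0], "angular": [0, 0, 0]}
    - {"claw": 165, "dp": [0, 0, 0], "angular": [0, 0, 0]}
    - {"claw": 165, "dp": [0, 0, 0], "angular": [0, 0, 0]}

```text
clock: 9.58
tcp_pos: [0.4928, 0.0619, 0.0121]
orientation: [-0.001, -0.031, 1.0, 0.0]
wrist_force: [-3.9, -0.6, 2.2]
finger_gap: 0.0302
```

Emit:
play_rows:
  steps:
    - {"claw": 165, "dp": [-0.001, 0, 0], "angular": [0, 0, 0]}
    - {"claw": 165, "dp": [0, 0, 0], "angular": [0, 0, 0]}
    - {"claw": 165, "dp": [0, 0, 0], "angular": [0, 0, 0]}
    - {"claw": 165, "dp": [0, 0, 0], "angular": [0, 0, 0]}
    - {"claw": 165, "dp": [0, 0, 0], "angular": [0, 0, 0]}
    - {"claw": 165, "dp": [0, 0, 0], "angular": [0, 0, 0]}
    - {"claw": 165, "dp": [0, 0, 0], "angular": [0, 0, 0]}
    - {"claw": 165, "dp": [0, 0, 0], "angular": [0, 0, 0]}

```text
clock: 10.25
tcp_pos: [0.4929, 0.062, 0.012]
orientation: [-0.001, -0.031, 1.0, 0.0]
wrist_force: [-6.0, -0.5, 4.7]
finger_gap: 0.0302
```

Run:
```python
import numpy as np
th=np.radians([0,3,6,10,14,18,22,26,30,35,40,45,50,55,60,65,70,75,80,85,90,95,100,105,110])
c,s=np.cos(th),np.sin(th)
x=-76*c-1.7*s+3*c; z=6+76*s-1.7*c-1.0*s
x[0]-=1.3
for a,dx,dz in zip(np.degrees(th[1:]),np.diff(x),np.diff(z)): print(int(round(a)),(-dx).round(1),(-dz).round(1))
```

```text
3 -1.3 -3.9
6 -0.2 -3.9
10 -0.6 -5.2
14 -0.9 -5.1
18 -1.3 -5.1
22 -1.6 -5.0
26 -2.0 -4.8
30 -2.3 -4.7
35 -3.3 -5.6
40 -3.8 -5.3
45 -4.2 -4.9
50 -4.6 -4.5
55 -5.0 -4.1
60 -5.3 -3.6
65 -5.6 -3.2
70 -5.8 -2.6
75 -6.0 -2.1
80 -6.2 -1.6
85 -6.3 -1.0
90 -6.4 -0.4
95 -6.4 0.1
100 -6.3 0.7
105 -6.2 1.3
110 -6.1 1.8
```

Emit:
play_rows:
  steps:
    - {"claw": 165, "dp": [-0.0013, 0, 0], "angular": [0, 0, 0]}
    - {"claw": 165, "dp": [0, 0, -0.004], "angular": [0, 0, 0]}
    - {"claw": 165, "dp": [-0.0002, 0, -0.004], "angular": [0, 0, 0]}
    - {"claw": 165, "dp": [-0.0006, 0, -0.005], "angular": [0, 0, 0]}
    - {"claw": 165, "dp": [-0.0009, 0, -0.005], "angular": [0, 0, 0]}
    - {"claw": 165, "dp": [-0.0013, 0, -0.005], "angular": [0, 0, 0]}
    - {"claw": 165, "dp": [-0.0016, 0, -0.005], "angular": [0, 0, 0]}
    - {"claw": 165, "dp": [0, 0, 0], "angular": [0, 0, 0]}

```text
clock: 10.92
tcp_pos: [0.4998, 0.0625, 0.0409]
orientation: [-0.001, -0.031, 1.0, 0.0]
wrist_force: [-6.7, -0.0, 2.8]
finger_gap: 0.0301
```

Run:
```python
from plan import *
st(); im,_=look('side',None); cv2.imwrite('pics/s3.png',cv2.resize(im[130:290,130:330],(800,640))[:600,:,::-1])
```

```text
tip s,t,z [-69.1   5.2  32.9]
10.9167 [-6.67 -0.    2.76] 0.030124674239019857
```

View pics/s3.png

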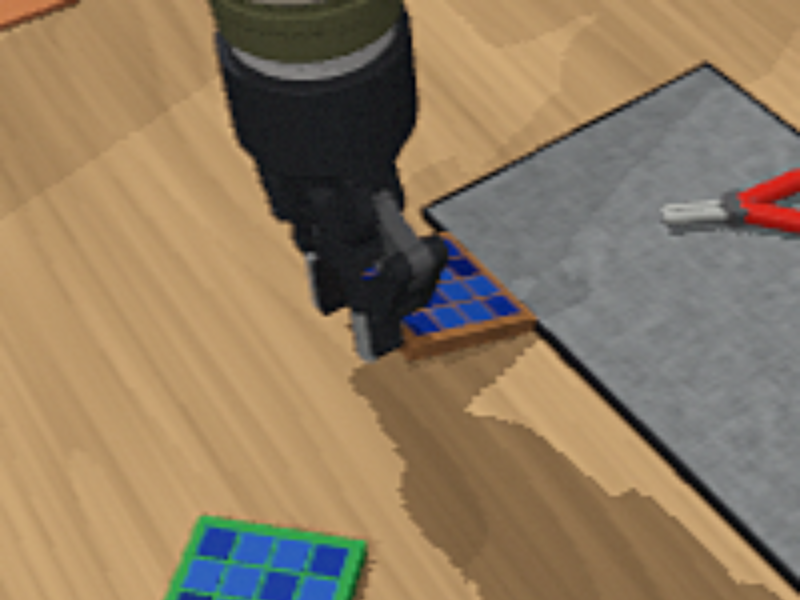

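The coaster is tipping: its near side is up at the fingers (400,340) and its front edge is held at the board (535,320). The force is 7 N along the squeeze direction. I'll continue the arc.

Emit:
play_rows:
  steps:
    - {"claw": 165, "dp": [-0.002, 0, -0.0048], "angular": [0, 0, 0]}
    - {"claw": 165, "dp": [-0.0023, 0, -0.0047], "angular": [0, 0, 0]}
    - {"claw": 165, "dp": [-0.0033, 0, -0.0056], "angular": [0, 0, 0]}
    - {"claw": 165, "dp": [-0.0038, 0, -0.0053], "angular": [0, 0, 0]}
    - {"claw": 165, "dp": [-0.0042, 0, -0.0049], "angular": [0, 0, 0]}
    - {"claw": 165, "dp": [-0.0046, 0, -0.0045], "angular": [0, 0, 0]}
    - {"claw": 165, "dp": [0, 0, 0], "angular": [0, 0, 0]}
    - {"claw": 165, "dp": [0, 0, 0], "angular": [0, 0, 0]}

```text
clock: 11.63
tcp_pos: [0.5217, 0.0636, 0.0707]
orientation: [0.001, -0.031, 1.0, -0.0]
wrist_force: [-1.0, -0.0, 0.6]
finger_gap: 0.0302
```

Run:
```python
from plan import *
st(); im,_=look('side',None); cv2.imwrite('pics/s4.png',cv2.resize(im[130:290,130:330],(800,640))[:600,:,::-1])
```

```text
tip s,t,z [-47.1   5.   62.7]
11.6333 [-0.99 -0.03  0.57] 0.030180750361092527
```

View pics/s4.png

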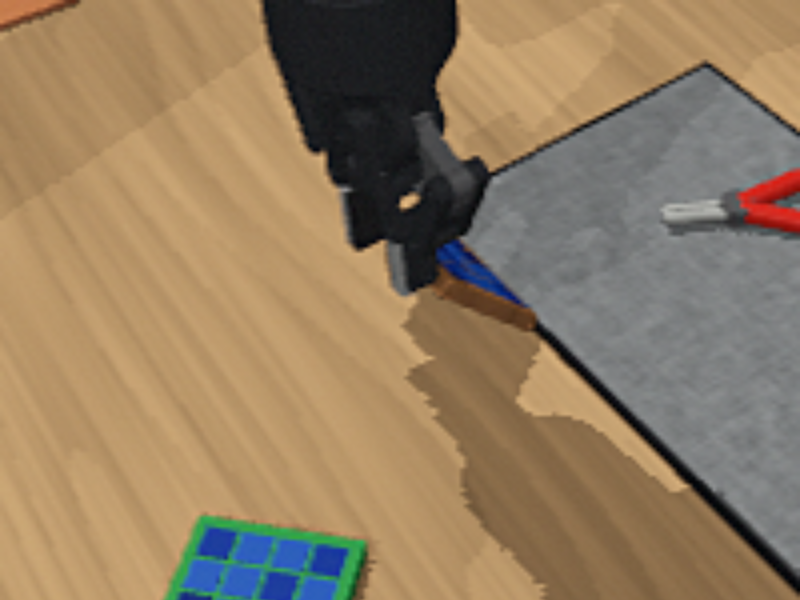

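Emit:
play_rows:
  steps:
    - {"claw": 165, "dp": [-0.0015, 0, 0.0005], "angular": [0, 0, 0]}
    - {"claw": 165, "dp": [-0.005, 0, -0.0038], "angular": [0, 0, 0]}
    - {"claw": 165, "dp": [-0.0053, 0, -0.0034], "angular": [0, 0, 0]}
    - {"claw": 165, "dp": [-0.0056, 0, -0.003], "angular": [0, 0, 0]}
    - {"claw": 165, "dp": [0, 0, 0], "angular": [0, 0, 0]}
    - {"claw": 165, "dp": [0, 0, 0], "angular": [0, 0, 0]}
    - {"claw": 165, "dp": [0, 0, 0], "angular": [0, 0, 0]}
    - {"claw": 165, "dp": [0, 0, 0], "angular": [0, 0, 0]}

```text
clock: 12.35
tcp_pos: [0.5372, 0.0644, 0.0805]
orientation: [-0.0, -0.03, 1.0, -0.0]
wrist_force: [-4.7, -1.2, 10.3]
finger_gap: 0.0299
```

Run:
```python
from plan import *
st(); im,_=look('side',None); a=cv2.resize(im[140:240,200:320],(480,400))
im,_=look('scene',None); b=cv2.resize(im[140:240,240:320],(320,400))
cv2.imwrite('pics/s5.png',np.hstack([a,b])[:,:,::-1])
```

```text
tip s,t,z [-31.6   4.9  72.4]
12.35 [-4.72 -1.18 10.31] 0.029871571302893585
```

View pics/s5.png

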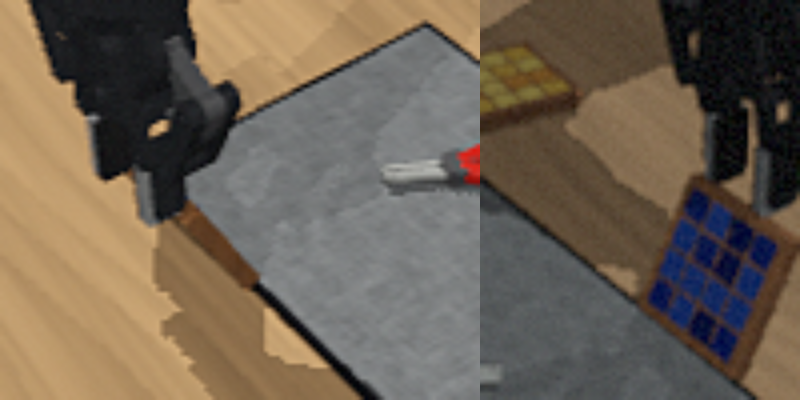

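Emit:
play_rows:
  steps:
    - {"claw": 165, "dp": [-0.0058, 0, -0.0026], "angular": [0, 0, 0]}
    - {"claw": 165, "dp": [-0.006, 0, -0.0021], "angular": [0, 0, 0]}
    - {"claw": 165, "dp": [-0.0062, 0, -0.0016], "angular": [0, 0, 0]}
    - {"claw": 165, "dp": [-0.0063, 0, -0.001], "angular": [0, 0, 0]}
    - {"claw": 165, "dp": [0, 0, 0], "angular": [0, 0, 0]}
    - {"claw": 165, "dp": [0, 0, 0], "angular": [0, 0, 0]}
    - {"claw": 165, "dp": [0, 0, 0], "angular": [0, 0, 0]}
    - {"claw": 165, "dp": [0, 0, 0], "angular": [0, 0, 0]}

```text
clock: 13.12
tcp_pos: [0.5639, 0.0659, 0.0888]
orientation: [0.002, -0.03, 1.0, -0.0]
wrist_force: [-0.8, 0.3, 10.2]
finger_gap: 0.0301
```

Run:
```python
from plan import *
st(); im,_=look('side',None); a=cv2.resize(im[140:240,200:320],(480,400))
im,_=look('scene',None); b=cv2.resize(im[140:240,240:320],(320,400))
cv2.imwrite('pics/s6.png',np.hstack([a,b])[:,:,::-1])
```

```text
tip s,t,z [-4.8  4.9 80.8]
13.1167 [-0.84  0.28 10.21] 0.03013807538045582
```

View pics/s6.png

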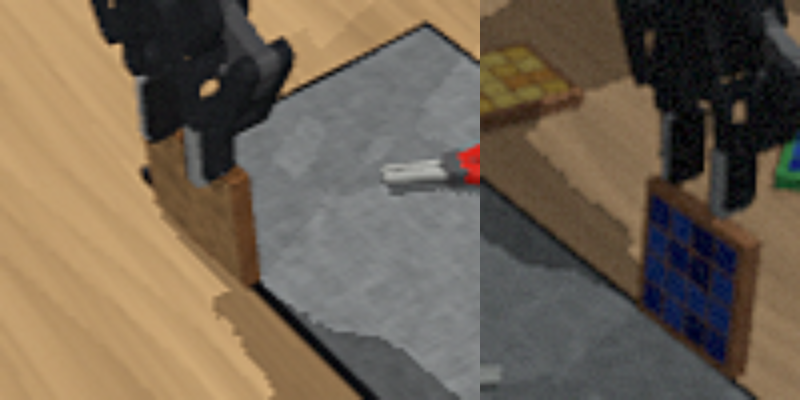

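Emit:
play_rows:
  steps:
    - {"claw": 165, "dp": [-0.006, 0, -0.0002], "angular": [0, 0, 0]}
    - {"claw": 165, "dp": [-0.006, 0, 0], "angular": [0, 0, 0]}
    - {"claw": 165, "dp": [-0.006, 0, 0], "angular": [0, 0, 0]}
    - {"claw": 165, "dp": [-0.006, 0, 0.0005], "angular": [0, 0, 0]}
    - {"claw": 165, "dp": [-0.006, 0, 0.001], "angular": [0, 0, 0]}
    - {"claw": 165, "dp": [-0.006, 0, 0.001], "angular": [0, 0, 0]}
    - {"claw": 165, "dp": [0, 0, 0], "angular": [0, 0, 0]}
    - {"claw": 165, "dp": [0, 0, 0], "angular": [0, 0, 0]}

```text
clock: 13.88
tcp_pos: [0.601, 0.0685, 0.0863]
orientation: [0.003, -0.031, 1.0, 0.0]
wrist_force: [2.0, 2.0, 7.4]
finger_gap: 0.0305
```

Run:
```python
from plan import *
st(); im,_=look('side',None); a=cv2.resize(im[140:240,200:320],(480,400))
im,_=look('scene',None); b=cv2.resize(im[140:240,230:310],(320,400))
cv2.imwrite('pics/s7.png',np.hstack([a,b])[:,:,::-1])
```

```text
tip s,t,z [32.4  5.3 78.3]
13.8833 [1.98 1.95 7.42] 0.0304513614849375
```

View pics/s7.png

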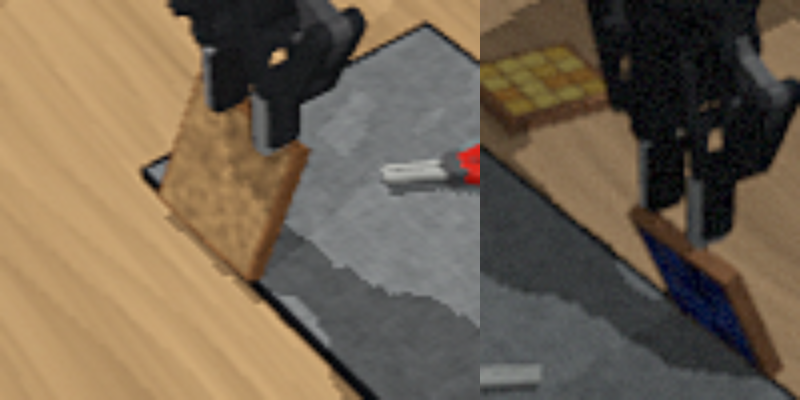

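Emit:
play_rows:
  steps:
    - {"claw": 165, "dp": [0, 0, -0.015], "angular": [0, 0, 0]}
    - {"claw": 165, "dp": [0, 0, -0.02], "angular": [0, 0, 0]}
    - {"claw": 165, "dp": [0.03, 0, -0.02], "angular": [0, 0, 0]}
    - {"claw": 165, "dp": [0.04, 0, 0], "angular": [0, 0, 0]}
    - {"claw": 165, "dp": [0.04, 0, 0], "angular": [0, 0, 0]}
    - {"claw": 165, "dp": [0.04, 0, 0], "angular": [0, 0, 0]}
    - {"claw": 165, "dp": [0, 0, 0], "angular": [0, 0, 0]}
    - {"claw": 165, "dp": [0, 0, 0], "angular": [0, 0, 0]}

```text
clock: 14.65
tcp_pos: [0.4452, 0.0592, 0.1391]
orientation: [-0.001, -0.03, 1.0, 0.0]
wrist_force: [0.5, 0.3, 0.4]
finger_gap: 0.0303
```

Run:
```python
from plan import *
st(); im,_=look('side',None); a=cv2.resize(im[130:290,180:340],(600,600)); cv2.imwrite('pics/s8.png',a[:,:,::-1])
```

```text
tip s,t,z [-123.8    5.1  131. ]
14.65 [0.51 0.29 0.44] 0.03028695729404463
```

View pics/s8.png

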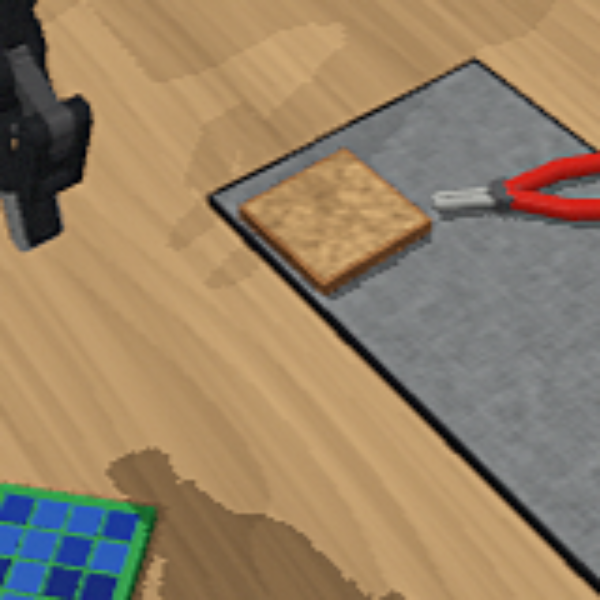

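The coaster lies cork up, wholly on the board. I'll check flatness by depth and compare the other objects with the first picture.

Run:
```python
from plan import *
c=np.array([[240,212],[345,150],[430,222],[325,288]])/3.75+[180,130]
p=pts('side',c,.016); print('corners s,t',[( (q-E)@n*1000, (q-E)@t*1000) for q in p])
m=c.mean(0); g=np.array([m+f*(q-m) for q in c for f in (.2,.5,.75)]); P=pts('side',g); print('heights mm',(P[:,2]*1000).round(1))
a=cv2.imread('pics/side0.png').astype(int); b=np.load('side.npz')['im'][:,:,::-1].astype(int); d=np.abs(a-b).max(2)
for nm,(x0,y0,x1,y1) in dict(pliers=(312,168,355,192),bin=(352,203,410,250),jar=(404,242,442,283),yellow=(287,290,357,357)).items(): print(nm,np.percentile(d[y0:y1,x0:x1],[50,95]))
st()
```

```text
corners s,t [(np.float64(0.7148162737149859), np.float64(44.171263256170704)), (np.float64(76.05040675667928), np.float64(48.127829798116984)), (np.float64(77.12029710619055), np.float64(-25.147440347385466)), (np.float64(3.5340655528785), np.float64(-28.24474979630017))]
heights mm [16.  13.  15.  17.2 15.5 16.8 15.  15.6 15.1 15.  14.1 14.8]
pliers [ 9. 11.]
bin [ 9. 11.]
jar [ 9. 11.]
yellow [18. 48.]
tip s,t,z [-120.9    4.8  131.8]
14.7 [ 0.8  -0.07  0.95] 0.03017035634078403
```

Run:
```python
from plan import *
a=cv2.imread('pics/side0.png')[:,:,::-1]; b=np.load('side.npz')['im']
for im in(a,b):
    h=cv2.cvtColor(np.ascontiguousarray(im),cv2.COLOR_RGB2HSV); m=cv2.inRange(h,(20,190,50),(35,255,255)); m[:,:280]=0;m[:,365:]=0;m[:285]=0
    print(cv2.minAreaRect(cv2.findNonZero(m)),m.sum()//255)
env.hand_in()
```

```text
((322.302001953125, 321.28857421875), (43.25544357299805, 40.470054626464844), 55.00798416137695) 680
((322.1385498046875, 321.1962890625), (43.7318115234375, 40.46394348144531), 54.782405853271484) 641
the job is handed in; nothing more can be done
```

The blue coaster is flipped onto the board and lies flat with the mosaic face down. I handed the job in at about 14.7 s of the 48 s allowed.

I pushed it square against the board edge with two part-open fingertips. I then pressed with about 5–11 N on its near side and dragged that side up along an arc past vertical. At about 112° I let go and it fell onto the board. The fingers stayed 30 mm apart throughout, so it was never pinched or lifted clear.

- **Flat on the board:** the last picture shows the cork side up. Depth readings over its top are about 15–16 mm against 16 mm expected, with single readings from 13 to 17 mm.
- **Position:** its near side is about 1–3 mm inside the board edge, but the camera calibration is only good to about 2 mm. Its far side is about 77 mm in, clear of the pliers.
- **Pliers, bin and jar:** their pictures match the first one, apart from a uniform brightness offset.
- **Yellow coaster:** its pixel comparison did differ. Its outline moved less than 0.2 px, so I put the difference down to the arm's shadow and take it as unmoved.
- **Green look-alike:** I checked this only by eye in the pictures, where it looked untouched.
- **Forces:** while finding the table height I pressed the fingertips on it with up to about 40 N (41 N at the wrist). This was the highest force reported and well under the 120 N wrist limit.

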